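# Pump the lathe lubricator until its indicator pin pops out

## Task

Lubricate the glass lathe by hand: press the spring plunger of the bench lubricator down with the fingertips in full strokes, letting it spring right back up each time, and keep pumping until the indicator pin on top of the metering block has popped fully out. Only push on the plunger's flat top, do not take hold of its rim, and do not touch the pin. Leave everything else on the bench standing where it is, and finish with the plunger up.

Things in the scene. Friction and masses are not known exactly. Their poses are not given: they have to be found in the camera images.
- lubricator: Hand lubricator, bolted to the bench, on a grey base plate 170 (x) by 310 (y) by 8 mm; origin under the plate's centre, z up. On its -y half a milky box reservoir 125 x 135 mm with an aluminium head, top at 106 mm, carries the plunger (axis x -22, y -72 mm). A copper pipe arches to 139 mm high at x 36, y -14 to 25 mm. On its +y half stands the metering block with the pin (axis x 5, y 95 mm).
- filler_cap (a point): Top centre of the reservoir's aluminium filler cap with its 44 mm wing grip, 16 mm high, 122 mm above the bench, 65 mm from the plunger's axis. Not used.
- block_top (a point): Centre of the top face of the metering block: stacked aluminium sections, 46 x 60 mm, top 100 mm above the bench; the pin's brass bush (18 mm across, on a hexagon) stands 15 mm high on it.
- plunger_top (a point): Centre of the plunger's flat black top, a disc 38 mm across (43 mm at its edge), 180 mm above the bench when the plunger is up; moves with the plunger. Under the disc, from 11.5 to 21.5 mm below the top, is the knurled steel rim, 46 mm across, and below that the 12 mm stem inside a coil spring.
- plunger (a joint): Plunger travel in m, straight down: 0 up at rest, 0.026 at the bottom stop. The spring pushes up with 4 N at the top, 10 N at the bottom; pumping adds about 3 N and some damping, under 20 N in all. Let go, it springs back up by itself. Each full stroke, down and right up again, delivers a shot; shorter strokes deliver less, and strokes under about 18 mm may never bring the pin fully out.
- plunger_rim: The knurled steel rim of the plunger, 46 mm across and 10 mm high; origin on the plunger axis, 40 mm below the plunger's top. Not to be gripped.
- pin_tip (a point): Tip of the indicator pin, a plain steel pin 8 mm across that rises upright out of the brass bush on the metering block; with the pin in, the tip is 117 mm above the bench, 2 mm proud of the bush.
- pin_travel (a joint): Travel of the indicator pin in m, upwards: 0 fully in, fully out from about 0.0235 (with full strokes it stops by itself between 0.024 and 0.027). It starts 0 to 11 mm out and pops up by about 5 mm with each full stroke; three to seven full strokes bring it fully out, and it stays where it is between strokes. More strokes do no harm.
- indicator_pin: The indicator pin itself (origin on its axis, 2 mm below its tip). Not to be touched.
- refill_bottle_mid (a point): Half-way up a milky plastic oil refill bottle with a black cap, 54 mm across and 135 mm high, standing. Bystander.
- bead_jar_mid (a point): Half-way up a glass jar with a steel lid, 58 mm across and 70 mm high, standing. Bystander.
- mandrel_block_mid (a point): Middle of a dark wooden block 50 x 130 x 45 mm in which five thin steel mandrels with glass beads stand, 132 mm high in all. Bystander.
- paddle_mid (a point): On the axis of a lying graphite marver paddle, about 230 mm long, 60 mm wide and 23 mm high, with a wooden handle to its -x and the graphite plate to its +x. Bystander.
- spanner_mid (a point): Middle of a lying steel spanner, 150 mm long. Bystander.
- fitting_tin_mid (a point): Half-way up a round aluminium tin, 44 mm across and 19 mm high, standing on the lubricator's base plate in front of the pipe. Bystander.
- shaping_block_mid (a point): Half-way up a round stepped brass shaping block, 60 mm across and 30 mm high. Bystander.

How it is judged (in metres and radians):
On the way, in this order (a step that is already met when the one before it is completed fails the run):
1. the plunger has been pressed through most of its stroke (value of joint plunger above 0.017 m), for 0.02 s.
2. it has sprung back up (value of joint plunger below 0.004 m), for 0.02 s.
3. by further strokes the indicator pin has come fully out (value of joint pin_travel above 0.0235 m), for 0.1 s.
At the end, for the whole second after the job is handed in: The indicator pin stands at least 23.5 mm out (fully in = 0) and the plunger is up, within 3 mm of its rest (value of joint pin_travel above 0.0235 m and value of joint plunger below 0.003 m); the robot touches nothing.
It fails at once if the indicator pin is touched or pulled (contact force between any of the fingers, the arm and indicator_pin above 0.5 N).
It fails at once if the plunger is gripped by its rim (contact force between the fingers and plunger_rim above 2 N).
It fails at once if a bystander is lifted, knocked over or pushed more than 25 mm (distance of any of refill_bottle_mid, bead_jar_mid, mandrel_block_mid, spanner_mid, fitting_tin_mid, shaping_block_mid, paddle_mid from where it was at the start of the episode above 0.025 m).
It also fails if it takes over 48 s, if anything falls off the work surface, if the arm or the gripper's body presses on something with over 40 N, if the wrist force passes 120 N, or if a joint passes its speed limit or range.

## Robot

A 6-joint arm with a two-finger parallel gripper is mounted at the origin on the work surface. World frame = base frame: x ahead of the robot, y to its left, z up, the work surface at z = 0. Lengths are in m, angles in degrees, forces in N, time in s.
With the tool pointing down it reaches from about 0.4 to 0.825 m from the base axis. Payload 7 kg.
Tool frame: the origin (TCP) lies at the very end of the fingers, on their centre line; the grasp point (between the pads) lies r.pinch_z behind it (r.pinch_z is the distance from the TCP to the grasp point, in m); z points along the fingers, y is the direction in which the jaws open and shut (so a half turn about z gives the same grasp; the last joint's range is limited). The gripper opens to 88 mm and grips with 3 to 60 N. Pads are 19 mm wide; open, the fingers measure 130 mm over their backs; the gripper's body (78 mm by 193 mm) begins 47 mm behind the grasp point.
Start: joints at [82.053, 20.546, 0.682, 0, -70.136, -16.507], TCP at [0.279, 0.614, 0.227] pointing down, gripper open.
Joint ranges: [-176.03, 176.03], [-82.01, 121.73], [-58.28, 71.71], [-173.87, 95.51], [-174.79, -0.11], [-173.66, 173.66]. Speed limits (degrees/s): [136.94, 136.94, 172.46, 180, 180, 180].

## Interface

Orientations are given as [roll, pitch, yaw] about the fixed x, y, z axes, in that order (R = Rz(yaw) Ry(pitch) Rx(roll)).
In Python, from plant import r gives the robot as it stands. The module is installed in compiled form; this text tells all that it offers.
- The arm moves only by the tool servo_tool, never from a script. Its argument "steps" is a list of rows, each a list of 5 numbers: the finger opening in cm, from 0 to 8.76, then the shift along the tool's x, y, z in cm, then the turn about the tool's z in degrees. In form: [[fingers, x, y, z, spin], ...]. A call has 1 to 8 rows; each row shifts and turns the commanded pose from where the row before left it, along the tool's axes as they then stand; what a row does not reach is not made up. A row lasts 1/8 s, in which the tool goes at most 62.5 mm and 10.7 degrees, less where a joint would pass 70% of its speed; a pose out of reach is approached as far as the arm can. A call with a gripper value outside its range is refused whole. The fingers move at their own pace and stop on an object; "squeeze" is the grip in N (left out, the last holds). Time passes only in rows, so rows that do not move let the fingers close. It gives the time, the measured TCP pose, the force and the opening at its end, in the units of the state.
- r.get_state(): the state, without advancing time (a new reading comes with each control period).
- r.capture(name): name is "scene" or "top" or "wrist"; returns the picture (420x560x3 uint8, red, green, blue); there is no depth.
- r.calibration(name): a dict with "K" (3x3 intrinsics, pixels), "rvec" (rotation vector, rad) and "tvec" (3), from world to camera coordinates, as OpenCV has them; the wrist camera has in their place "tool_from_camera" (4x4, takes a point from camera to tool coordinates, whose origin is the TCP and whose axes are the flange's). Camera axes: x right, y down, z forward; pixel columns grow to the right and rows downward; lengths in m; the calibration is good to about 2 mm. The wrist camera is an equidistant fisheye: a pixel r from the principal point sees the ray r / f radians off the axis. A picture is of the moment at which its call begins: read the wrist's pose just before it. calibration takes no time and is no camera call.
- r.close_job(): hands the job in, once; it reports no verdict.
The state is a dict: "time_s": time; "joints": joint angles; "qd": joint speeds; "joint_torque": joint torques, N m; "tcp_pos": TCP position; "eef_rot": TCP orientation; "contact_force": force on the tool from outside, world axes, zero at the start; "moment": the same for the moment, N m; "gripper_width": finger opening in m.
Only numpy, scipy, OpenCV 4.12 (cv2) and the standard library are available. Lean on these libraries where they do the work, as an engineer would, in place of code of your own. Each camera call takes 0.05 s, during which the arm holds its last target.

## Working session

There is one attempt and no reset: what is moved stays moved. The work goes in short steps, Python scripts to look and compute and a tool call to move; the robot and the scene stay as the last step left them, time stands still between calls to the robot, and variables do not carry over. Pictures are saved under pics/ and viewed, and the job is handed in when it is done.

Besides the shell and the picture viewer there is one more tool, called after ">>>" in YAML: its name, and indented under it one key for each argument. servo_tool: Moves the arm, as the interface text tells. Its arguments: {"type":"object","properties":{"steps":{"type":"array","items":{"type":"array","items":{"type":"number"}}},"squeeze":{"type":"number"}},"required":["steps"]}

```bash
mkdir -p pics; python3 - <<'E'
from plant import r
import cv2
print(r.get_state(), r.pinch_z)
for n in ("scene","top","wrist"):
    cv2.imwrite(f"pics/{n}0.png",r.capture(n)[:,:,::-1]); print(n,r.calibration(n))
E
```

```text
{'time_s': 0.0, 'joints': array([ 8.20532240e+01,  2.05899789e+01,  6.33789200e-01, -1.96994718e-02,
       -7.01354640e+01, -1.65082269e+01]), 'qd': array([ 0.0242536 , -0.07840439,  0.07864494, -0.05612595,  0.08832952,
        0.06634295]), 'joint_torque': array([ 9.32959629e-04, -5.82719707e+01,  2.93070710e+01,  6.99750736e+00,
        6.99098004e-03, -1.50454903e-04]), 'tcp_pos': array([0.27924602, 0.61399441, 0.22564056]), 'eef_rot': array([ 1.79906862e+02, -8.29064268e-03, -2.44617048e+01]), 'contact_force': array([ 0.11415645,  0.36798812, -0.4421557 ]), 'moment': array([ 0.02251988, -0.01760492,  0.02753987]), 'gripper_width': 0.08780460959157105} 0.0188
scene {'K': array([[416.84599422,   0.        , 289.42525023],
       [  0.        , 416.84599422, 209.72510373],
       [  0.        ,   0.        ,   1.        ]]), 'rvec': array([ 1.96322188,  1.86582936, -0.50172663]), 'tvec': array([-0.12862263, -0.39855367,  1.51485976])}
top {'K': array([[542.85996974,   0.        , 273.79448325],
       [  0.        , 542.85996974, 207.4395921 ],
       [  0.        ,   0.        ,   1.        ]]), 'rvec': array([ 2.1399864 , -2.17839211,  0.13662299]), 'tvec': array([0.11106305, 0.54067859, 1.3771027 ])}
wrist {'K': array([[325.1922621 ,   0.        , 279.05594783],
       [  0.        , 325.1922621 , 205.71399746],
       [  0.        ,   0.        ,   1.        ]]), 'tool_from_camera': array([[ 2.04046430e-04, -9.54291167e-01, -2.98878449e-01,
         8.10759103e-02],
       [ 9.99999868e-01,  3.35624464e-04, -3.88910805e-04,
        -7.11148875e-05],
       [ 4.71445065e-04, -2.98878330e-01,  9.54291109e-01,
        -1.57819056e-01],
       [ 0.00000000e+00,  0.00000000e+00,  0.00000000e+00,
         1.00000000e+00]])}
```

View pics/scene0.png

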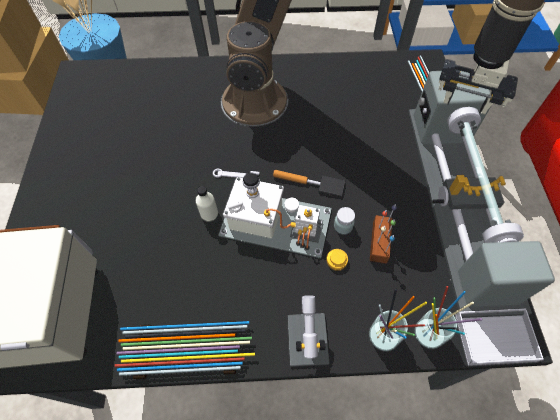

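View pics/top0.png

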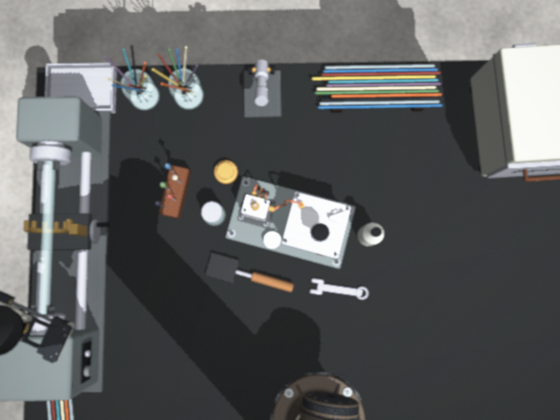

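View pics/wrist0.png

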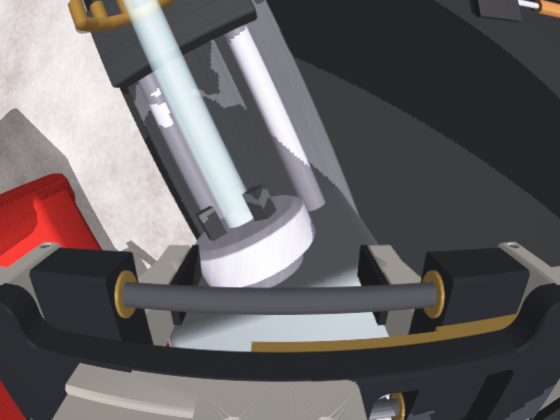

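The top view shows the black plunger disc near (320,232) and the reservoir. The pin block is near (256,205). The arm is over the lathe. I'll zoom in to get finer pixel positions.

```bash
python3 - <<'E'
import cv2,numpy as np
t=cv2.imread("pics/top0.png")[165:285,200:400]; s=cv2.imread("pics/scene0.png")[160:270,190:350]
cv2.imwrite("pics/tz.png",cv2.resize(t,None,fx=4,fy=4,interpolation=cv2.INTER_CUBIC))
cv2.imwrite("pics/sz.png",cv2.resize(s,None,fx=5,fy=5,interpolation=cv2.INTER_CUBIC))
E
```

```text
(no output)
```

View pics/tz.png

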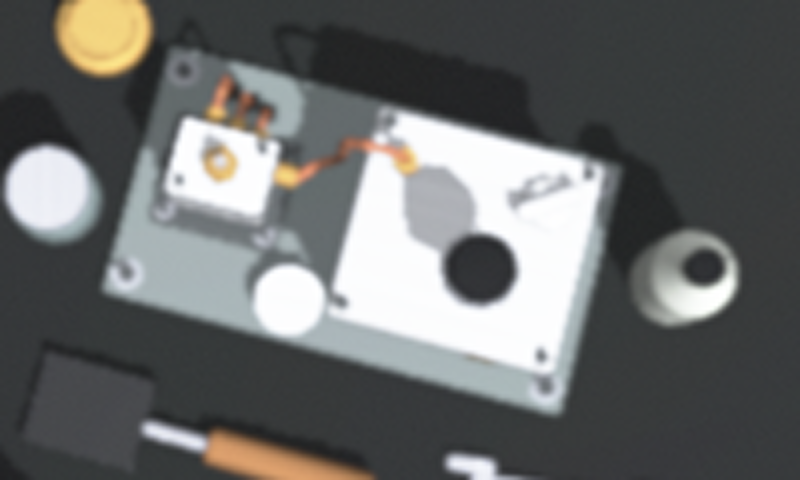

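View pics/sz.png

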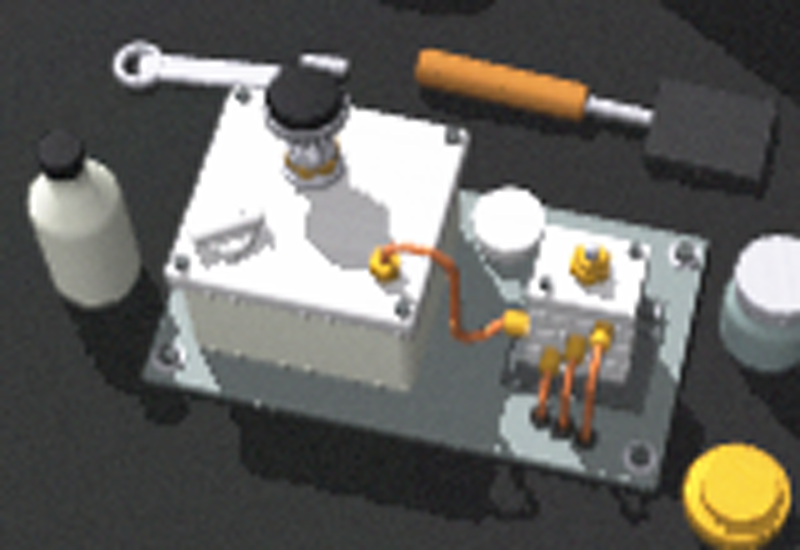

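```bash
cat > h.py <<'E'
import numpy as np,cv2
from plant import r
def bp(n,u,v,z):
    c=r.calibration(n);R=cv2.Rodrigues(c["rvec"])[0];C=-R.T@c["tvec"]
    d=R.T@np.linalg.inv(c["K"])@np.array([u,v,1]);return C+d*(z-C[2])/d[2]
def proj(n,p):
    c=r.calibration(n);return cv2.projectPoints(np.array([p],float),c["rvec"],c["tvec"],c["K"],None)[0].ravel()
E
python3 - <<'E'
from h import *
T=lambda x,y:(200+x/4-.375,165+y/4-.375)
S=lambda x,y:(190+x/5-.4,160+y/5-.4)
print("pl top",bp("top",*T(480,269),.18)); print("pl scene",bp("scene",*S(306,95),.18))
print("pin top",bp("top",*T(219,160),.117), bp("scene",*S(592,255),.12))
cs=[bp("top",*T(*q),.008) for q in [(170,46),(620,165),(563,413),(103,292)]]
for c in cs:print(c)
for a in range(4):print(np.linalg.norm(cs[a]-cs[a-1]))
o=sum(cs)/4;d=cs[0]-cs[1]+cs[3]-cs[2];yaw=np.arctan2(-d[0],d[1]);print(o,np.degrees(yaw))
c,s=np.cos(yaw),np.sin(yaw);R=np.array([[c,-s],[s,c]])
print(o[:2]+R@[-.022,-.072],o[:2]+R@[.005,.095],o[:2]+R@[.036,0])
for n,p in dict(jar=(48,180,.07),bottle=(703,266,.135),tin=(289,299,.027)).items(): print(n,bp("top",*T(*p[:2]),p[2]))
E
```

```text
pl top [ 0.46558179 -0.00291631  0.18      ]
pl scene [ 0.47149266 -0.00098413  0.18      ]
pin top [0.5399664  0.14911602 0.117     ] [0.54363216 0.15053042 0.12      ]
[0.63121581 0.18415615 0.008     ]
[ 0.54608846 -0.11264829  0.008     ]
[ 0.38373816 -0.06954967  0.008     ]
[0.4680711  0.22989531 0.008     ]
0.16943514370042517
0.30877100983129135
0.16797354383950064
0.3110937802765911
[0.50727838 0.05796338 0.008     ] -15.865699993533557
[ 0.46643286 -0.00527936] [0.53805933 0.14797745] [0.54190697 0.04812157]
jar [0.53522672 0.25882078 0.07      ]
bottle [ 0.46846916 -0.14057102  0.135     ]
tin [0.46007574 0.10786777 0.027     ]
```

Both cameras and the plate fit agree on the plunger axis, within about 6 mm: about (0.468, -0.003), top z 0.18. The plate sides also match (0.17 × 0.31). I'll go up clear of the lathe, close the fingers, then travel.

>>> servo_tool:
  steps:
    - [0,0,0,-4,0]
    - [0,0,0,-5,0]
    - [0,2,2.3,0,0]
    - [0,3.5,4,0,0]
    - [0,3.5,4,0,0]
    - [0,3.5,4,0,0]
    - [0,3.5,4,0,0]
    - [0,3.5,4,0,0]
  squeeze: 20

```text
time_s: 1.15
tcp_pos: [0.3647, 0.3289, 0.3165]
eef_rot: [-180.0, 0.0, -24.4]
contact_force: [0.9, 0.3, 0.4]
gripper_width: 0.0133
```

>>> servo_tool:
  steps:
    - [0,3.5,4,0,0]
    - [0,3.5,4,0,0]
    - [0,3.5,4,0,0]
    - [0,3.5,4,0,0]
    - [0,3.5,4,0,0]
    - [0,1.5,1.5,0,0]
    - [0,0,0,0,0]
    - [0,0,0,0,0]

```text
time_s: 2.15
tcp_pos: [0.4484, 0.0565, 0.3164]
eef_rot: [-180.0, 0.0, -24.5]
contact_force: [0.6, 1.3, -0.5]
gripper_width: 0.0004
```

```bash
cat > look.py <<'E'
import sys
from h import *
s=r.get_state()
print(s["time_s"],s["tcp_pos"].round(4),s["eef_rot"].round(2),s["contact_force"].round(1),s["gripper_width"],s["joints"].round(0))
y=np.radians(s["eef_rot"][2]);d=np.array([.4675,-.0035])-s["tcp_pos"][:2]
print("tool dx,dy cm",100*(d@[np.cos(y),np.sin(y)]),100*(d@[np.sin(y),-np.cos(y)]))
for n in sys.argv[2:]: cv2.imwrite(f"pics/{n}{sys.argv[1]}.png",r.capture(n)[:,:,::-1])
E
python3 look.py 1 wrist scene
```

```text
2.15 [0.4484 0.0565 0.3164] [-1.800e+02  1.000e-02 -2.448e+01] [ 0.6  1.3 -0.5] 0.00037374721061874836 [ 32.  -4. -17.  -0. -77.  33.]
tool dx,dy cm 4.224648357450722 4.672937935388935
```

View pics/wrist1.png

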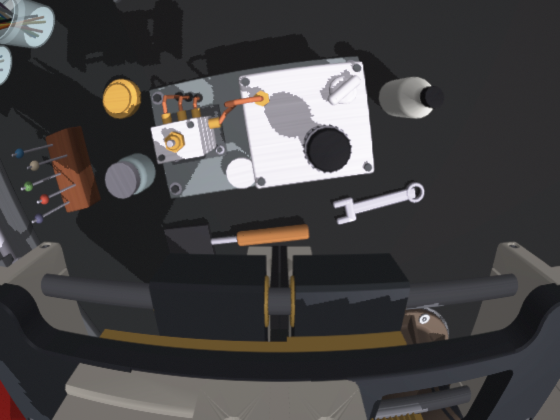

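The wrist image shows the plunger disc at (328,149), with the fingers closed. I'll work out its position from this view.

```bash
cat > wr.py <<'E'
from h import *
from scipy.spatial.transform import Rotation as Ro
def wb(u,v,z,s):
    c=r.calibration("wrist");K=c["K"];a=np.array([(u-K[0,2])/K[0,0],(v-K[1,2])/K[1,1]]);t=np.linalg.norm(a)
    d=np.r_[a/t*np.sin(t),np.cos(t)];M=c["tool_from_camera"]
    R=Ro.from_euler("xyz",s["eef_rot"],degrees=True).as_matrix()
    o=s["tcp_pos"]+R@M[:3,3];d=R@M[:3,:3]@d
    return o+d*(z-o[2])/d[2]
E
python3 - <<'E'
from wr import *
s=r.get_state()
print(wb(328,149,.18,s),wb(174,139,.12,s),wb(327,130,.18,s)-wb(328,171,.18,s))
E
```

```text
[ 0.46935885 -0.00146202  0.18      ] [0.54164724 0.14472632 0.12      ] [ 0.03550968 -0.01389428  0.        ]
```

The wrist gives (0.469, -0.0015), which agrees. Next is the move over the plunger and down to about 25 mm above its top.

>>> servo_tool:
  steps:
    - [0,2.1,2.25,0,0]
    - [0,2.15,2.25,0,0]
    - [0,0,0,3,0]
    - [0,0,0,4,0]
    - [0,0,0,4,0]
    - [0,0,0,0,0]
    - [0,0,0,0,0]

```text
time_s: 3.12
tcp_pos: [0.4696, -0.0016, 0.2082]
eef_rot: [-180.0, -0.1, -24.4]
contact_force: [0.7, 1.3, 1.0]
gripper_width: 0.0004
```

```bash
python3 look.py 2 wrist scene; python3 -c "
import cv2
s=cv2.imread('pics/scene2.png')[130:270,190:350];cv2.imwrite('pics/s2z.png',cv2.resize(s,None,fx=4,fy=4,interpolation=cv2.INTER_CUBIC))"
```

```text
3.125 [ 0.4696 -0.0016  0.2082] [-1.7996e+02 -9.0000e-02 -2.4370e+01] [0.7 1.3 1. ] 0.00038211449702971287 [ 24.   2. -26.   0. -62.  42.]
tool dx,dy cm -0.1132146343535783 0.26142965660465695
```

View pics/wrist2.png

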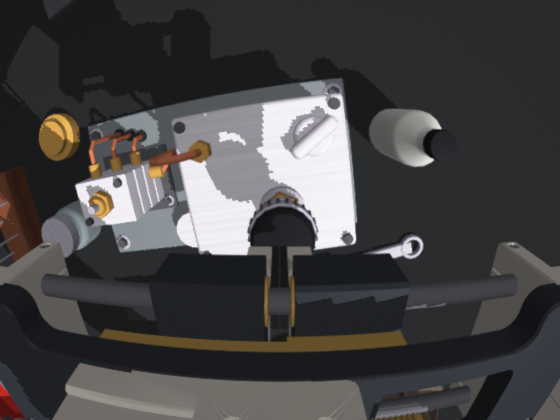

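View pics/s2z.png

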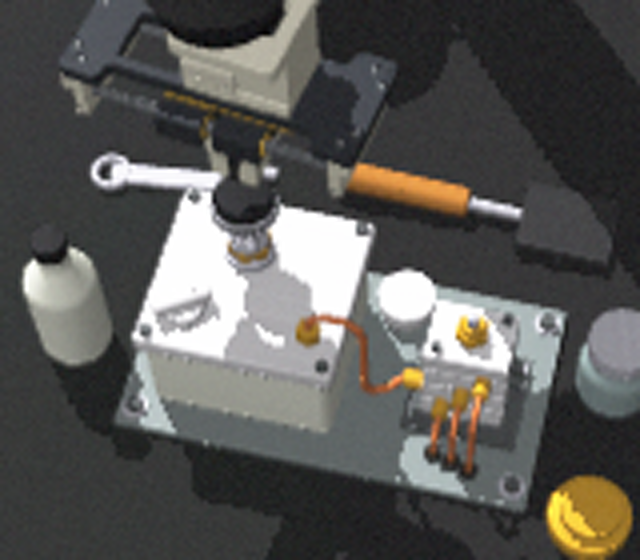

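The fingers sit centred over the disc in both views. For the first stroke I'll go down gently and check the force.

>>> servo_tool:
  steps:
    - [0,0,0,1.8,0]
    - [0,0,0,0.8,0]
    - [0,0,0,0.8,0]
    - [0,0,0,0.8,0]
    - [0,0,0,0.8,0]
    - [0,0,0,0.3,0]
    - [0,0,0,0,0]
    - [0,0,0,0,0]

```text
time_s: 4.22
tcp_pos: [0.4693, -0.0021, 0.1552]
eef_rot: [-180.0, -0.1, -24.4]
contact_force: [-4.0, 2.0, 11.5]
gripper_width: 0.0004
```

```bash
python3 look.py 3 wrist scene; python3 -c "
import cv2
s=cv2.imread('pics/scene3.png')[130:270,190:350];cv2.imwrite('pics/s3z.png',cv2.resize(s,None,fx=4,fy=4,interpolation=cv2.INTER_CUBIC))"
```

```text
4.225 [ 0.4693 -0.0021  0.1552] [-1.7995e+02 -9.0000e-02 -2.4420e+01] [-4.   2.  11.5] 0.0003514869697698723 [ 24.   5. -30.   0. -55.  42.]
tool dx,dy cm -0.10722127186303816 0.2029762804535045
```

View pics/s3z.png

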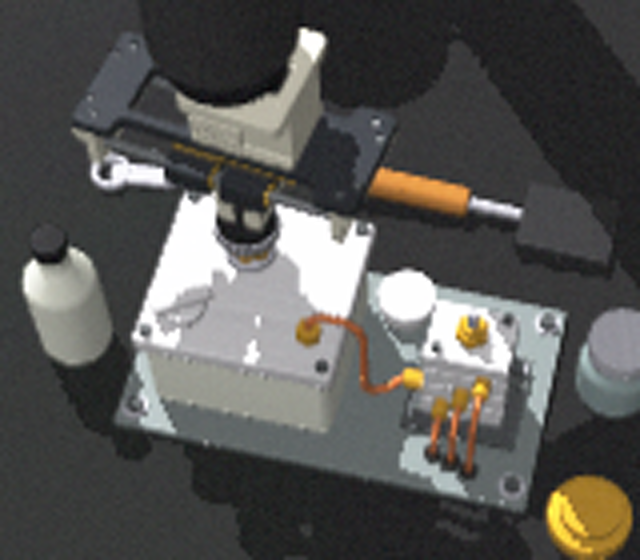

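The plunger is down about 25 mm at 11 N. Next I'll release it fully and repeat the stroke, with a look in between.

>>> servo_tool:
  steps:
    - [0,0,0,-1.5,0]
    - [0,0,0,-1.8,0]
    - [0,0,0,0,0]
    - [0,0,0,0,0]
    - [0,0,0,0,0]
    - [0,0,0,0,0]

```text
time_s: 5.08
tcp_pos: [0.4684, -0.0023, 0.1861]
eef_rot: [180.0, 0.0, -24.5]
contact_force: [-0.2, -0.4, -0.0]
gripper_width: 0.0005
```

```bash
python3 look.py 4 wrist scene; python3 -c "
import cv2
s=cv2.imread('pics/scene4.png')[130:270,190:350];cv2.imwrite('pics/s4z.png',cv2.resize(s,None,fx=4,fy=4,interpolation=cv2.INTER_CUBIC))"
```

```text
5.075 [ 0.4684 -0.0023  0.1861] [ 1.7996e+02  4.0000e-02 -2.4460e+01] [-0.2 -0.4 -0. ] 0.0005426182704696079 [ 24.   3. -28.  -0. -60.  42.]
tool dx,dy cm -0.030100490266477882 0.1440073763666361
```

View pics/s4z.png

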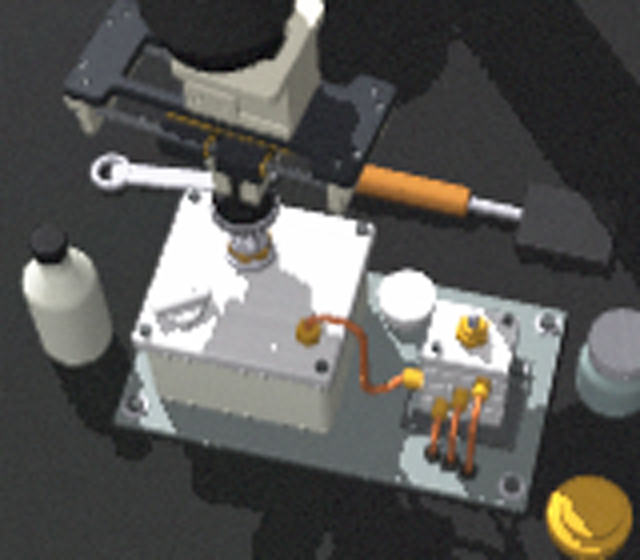

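View pics/wrist4.png

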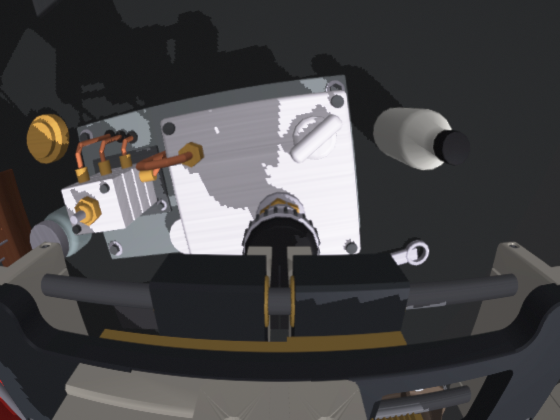

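Back up with zero force, and the pin is rising. I'll continue with full strokes of 32 mm, which includes about 6 mm of free gap.

>>> servo_tool:
  steps:
    - [0,0,0,1.2,0]
    - [0,0,0,1.2,0]
    - [0,0,0,0.8,0]
    - [0,0,0,0,0]
    - [0,0,0,0,0]

```text
time_s: 5.8
tcp_pos: [0.4698, -0.0021, 0.1552]
eef_rot: [-179.9, -0.1, -24.4]
contact_force: [-0.4, 0.5, 10.4]
gripper_width: 0.0003
```

>>> servo_tool:
  steps:
    - [0,0,0,-1.4,0]
    - [0,0,0,-1.8,0]
    - [0,0,0,0,0]
    - [0,0,0,0,0]
    - [0,0,0,0,0]

```text
time_s: 6.42
tcp_pos: [0.4681, -0.0024, 0.1858]
eef_rot: [180.0, 0.1, -24.5]
contact_force: [0.1, -0.6, -1.2]
gripper_width: 0.0004
```

>>> servo_tool:
  steps:
    - [0,0,0,1.2,0]
    - [0,0,0,1.2,0]
    - [0,0,0,0.8,0]
    - [0,0,0,0,0]
    - [0,0,0,0,0]

```text
time_s: 7.05
tcp_pos: [0.4694, -0.0022, 0.1549]
eef_rot: [-180.0, -0.1, -24.4]
contact_force: [-0.4, -0.3, 9.8]
gripper_width: 0.0002
```

>>> servo_tool:
  steps:
    - [0,0,0,-1.4,0]
    - [0,0,0,-1.8,0]
    - [0,0,0,0,0]
    - [0,0,0,0,0]
    - [0,0,0,0,0]

```text
time_s: 7.68
tcp_pos: [0.4681, -0.0024, 0.1858]
eef_rot: [179.9, 0.1, -24.5]
contact_force: [1.4, -0.1, -1.0]
gripper_width: 0.0002
```

```bash
python3 look.py 5 wrist scene; python3 -c "
import cv2
s=cv2.imread('pics/scene5.png')[130:270,190:350];cv2.imwrite('pics/s5z.png',cv2.resize(s,None,fx=4,fy=4,interpolation=cv2.INTER_CUBIC))"
```

```text
7.675 [ 0.4681 -0.0024  0.1858] [ 1.7995e+02  6.0000e-02 -2.4470e+01] [ 1.4 -0.1 -1. ] 0.00017952282098393908 [ 24.   3. -28.  -0. -60.  42.]
tool dx,dy cm -0.008648828946733057 0.1267837769042603
```

View pics/wrist5.png

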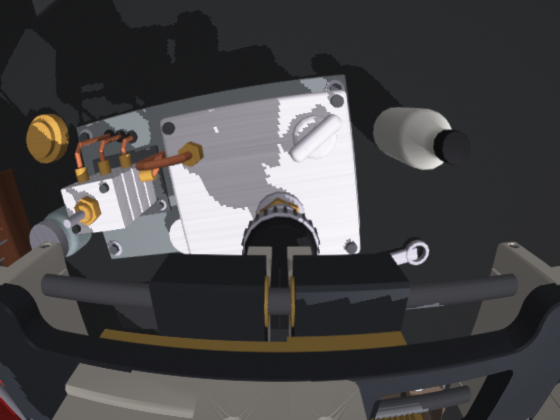

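The pin near (78,213) is longer. Time is plentiful and extra strokes do no harm, so I'll go to seven strokes in total and more if needed.

>>> servo_tool:
  steps:
    - [0,0,0,1.2,0]
    - [0,0,0,1.2,0]
    - [0,0,0,0.8,0]
    - [0,0,0,0,0]
    - [0,0,0,0,0]

```text
time_s: 8.4
tcp_pos: [0.4696, -0.0021, 0.155]
eef_rot: [-180.0, -0.1, -24.4]
contact_force: [-1.4, 0.6, 10.0]
gripper_width: 0.0006
```

>>> servo_tool:
  steps:
    - [0,0,0,-1.4,0]
    - [0,0,0,-1.8,0]
    - [0,0,0,0,0]
    - [0,0,0,0,0]
    - [0,0,0,0,0]

```text
time_s: 9.02
tcp_pos: [0.4681, -0.0024, 0.1858]
eef_rot: [179.9, 0.1, -24.5]
contact_force: [-0.7, -0.6, -0.0]
gripper_width: 0.0
```

>>> servo_tool:
  steps:
    - [0,0,0,1.2,0]
    - [0,0,0,1.2,0]
    - [0,0,0,0.8,0]
    - [0,0,0,0,0]
    - [0,0,0,0,0]

```text
time_s: 9.65
tcp_pos: [0.4694, -0.0021, 0.1548]
eef_rot: [-180.0, -0.1, -24.4]
contact_force: [-1.2, 0.9, 9.8]
gripper_width: 0.0001
```

>>> servo_tool:
  steps:
    - [0,0,0,-1.4,0]
    - [0,0,0,-1.8,0]
    - [0,0,0,0,0]
    - [0,0,0,0,0]
    - [0,0,0,0,0]

```text
time_s: 10.28
tcp_pos: [0.4681, -0.0024, 0.1858]
eef_rot: [179.9, 0.1, -24.5]
contact_force: [-0.7, 0.8, -1.2]
gripper_width: 0.0005
```

```bash
python3 look.py 6 wrist
```

```text
10.275 [ 0.4681 -0.0024  0.1858] [ 1.7994e+02  7.0000e-02 -2.4460e+01] [-0.7  0.8 -1.2] 0.0005005575144825176 [ 24.   3. -28.  -0. -60.  42.]
tool dx,dy cm -0.004394424917069509 0.12459309030793614
```

>>> servo_tool:
  steps:
    - [0,0,0,1.2,0]
    - [0,0,0,1.2,0]
    - [0,0,0,0.8,0]
    - [0,0,0,0,0]
    - [0,0,0,0,0]

```text
time_s: 10.95
tcp_pos: [0.4695, -0.0021, 0.1549]
eef_rot: [-180.0, -0.1, -24.4]
contact_force: [-0.1, 0.7, 10.3]
gripper_width: 0.0001
```

>>> servo_tool:
  steps:
    - [0,0,0,-1.4,0]
    - [0,0,0,-1.8,0]
    - [0,0,0,0,0]
    - [0,0,0,0,0]
    - [0,0,0,0,0]

```text
time_s: 11.58
tcp_pos: [0.4681, -0.0024, 0.1858]
eef_rot: [179.9, 0.1, -24.5]
contact_force: [-0.5, -0.1, -0.1]
gripper_width: 0.0006
```

```bash
python3 look.py 7 wrist
```

```text
11.575 [ 0.4681 -0.0024  0.1858] [ 1.7995e+02  7.0000e-02 -2.4470e+01] [-0.5 -0.1 -0.1] 0.0006455073636791279 [ 24.   3. -28.  -0. -60.  42.]
tool dx,dy cm -0.005169934131879331 0.12476723985129605
```

>>> servo_tool:
  steps:
    - [0,0,0,1.2,0]
    - [0,0,0,1.2,0]
    - [0,0,0,0.8,0]
    - [0,0,0,0,0]
    - [0,0,0,0,0]

```text
time_s: 12.25
tcp_pos: [0.4695, -0.0021, 0.1549]
eef_rot: [-180.0, -0.1, -24.4]
contact_force: [-1.9, 0.9, 8.8]
gripper_width: 0.0008
```

>>> servo_tool:
  steps:
    - [0,0,0,-1.4,0]
    - [0,0,0,-1.8,0]
    - [0,0,0,0,0]
    - [0,0,0,0,0]
    - [0,0,0,0,0]

```text
time_s: 12.88
tcp_pos: [0.4681, -0.0024, 0.1858]
eef_rot: [179.9, 0.1, -24.5]
contact_force: [-0.3, -0.5, -0.6]
gripper_width: 0.0006
```

```bash
python3 look.py 8 wrist scene; python3 -c "
import cv2,numpy as np
w=[cv2.resize(cv2.imread(f'pics/wrist{i}.png')[170:250,50:130],None,fx=3,fy=3,interpolation=cv2.INTER_CUBIC) for i in (4,5,6,7,8)]
cv2.imwrite('pics/m.png',np.vstack([np.hstack(w[:3]),np.hstack(w[3:]+[w[0]*0])]))
s=cv2.imread('pics/scene8.png')[130:270,190:350];cv2.imwrite('pics/s8z.png',cv2.resize(s,None,fx=4,fy=4,interpolation=cv2.INTER_CUBIC))"
```

```text
12.875 [ 0.4681 -0.0024  0.1858] [ 1.7995e+02  7.0000e-02 -2.4460e+01] [-0.3 -0.5 -0.6] 0.0006483836606491291 [ 24.   3. -28.  -0. -60.  42.]
tool dx,dy cm -0.004291051642606368 0.1256011093728275
```

View pics/m.png

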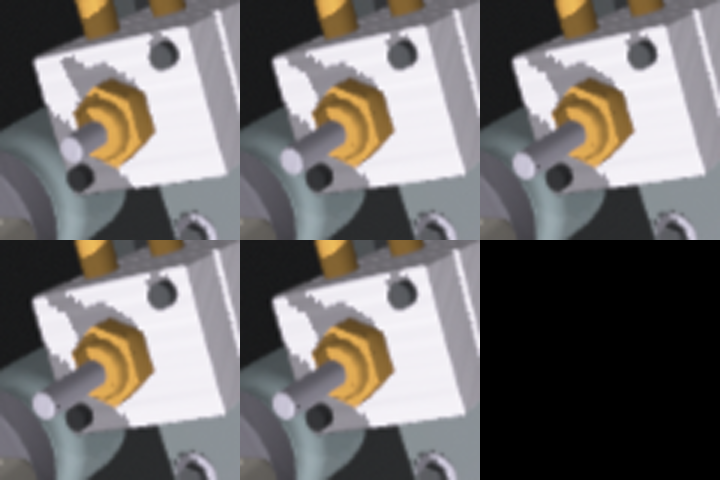

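View pics/s8z.png

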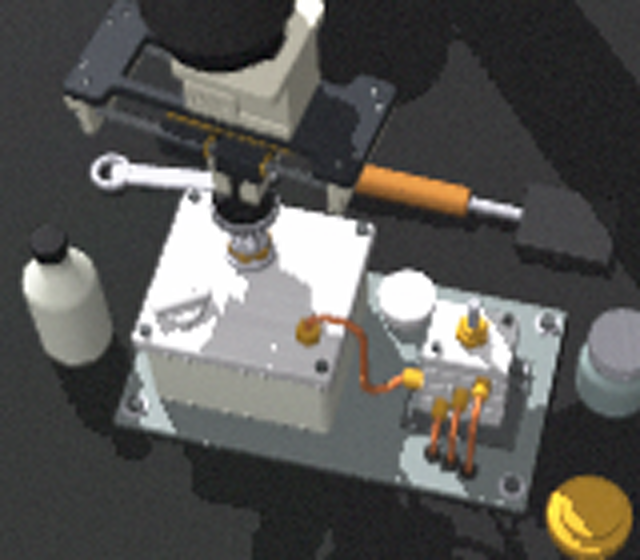

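The pin tip is at the same place after strokes 5, 6 and 7, about (64.5,225), so it has reached its stop. I'll retreat upward, then check the pin's height by triangulation.

```bash
python3 - <<'E'
from wr import *
s=r.get_state()
b=wb(50+113/3,170+128/3,.115,s);print("bush",b)
for t in (4,5,8):
    u,v={4:(70,149),5:(51,160),8:(44,165)}[t]
    zs=np.arange(.11,.16,.0005);e=[np.linalg.norm(wb(50+u/3,170+v/3,z,s)[:2]-b[:2]) for z in zs]
    print(t,zs[np.argmin(e)]-.117,min(e))
E
```

```text
bush [0.53801792 0.1432479  0.115     ]
4 0.019500000000000003 0.0015195640562869648
5 0.02850000000000001 0.0017946997750404711
8 0.032000000000000015 0.0016955044798378873
```

>>> servo_tool:
  steps:
    - [0,0,0,-2,0]
    - [0,0,0,-3,0]
    - [0,0,0,-3,0]
    - [0,0,0,0,0]
    - [0,0,0,0,0]
    - [0,0,0,0,0]

```text
time_s: 13.72
tcp_pos: [0.4681, -0.0023, 0.2655]
eef_rot: [179.9, 0.1, -24.5]
contact_force: [-0.1, -0.0, 0.3]
gripper_width: 0.0005
```

```bash
python3 look.py 9 wrist top; python3 - <<'E'
import cv2
cv2.imwrite('pics/w9z.png',cv2.imread('pics/wrist9.png'))
E
```

```text
13.725 [ 0.4681 -0.0023  0.2655] [ 1.7993e+02  8.0000e-02 -2.4460e+01] [-0.1 -0.   0.3] 0.0005100243288857593 [ 24.  -1. -21.  -0. -70.  42.]
tool dx,dy cm -0.008748065431803821 0.13090859030062404
```

View pics/wrist9.png

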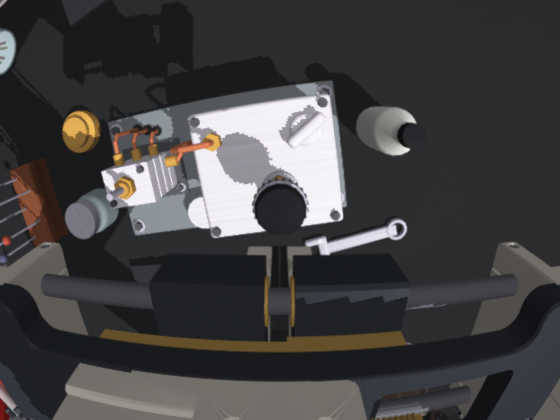

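The pin stopped rising over the last two full strokes, the plunger is up, and nothing around it has moved. I'll hand in.

```bash
python3 -c "
from plant import r
print(r.close_job())"
```

```text
the job is handed in; nothing more can be done
None
```

I pumped the lubricator with seven full strokes and handed the job in. The pictures indicate the indicator pin is fully out, but I could not read its travel directly. I pressed with closed fingertips on the plunger's flat top, about 25 mm down each time, at 9–11 N held at the bottom. I let it spring right back up each time, then withdrew about 8 cm above it. It took about 14 s of the 48 s.

**Checks that agreed:**
- **Pin at its stop:** in the wrist pictures the pin grew over the first five strokes. Its tip then stayed at the same pixel after strokes 5, 6 and 7.
- **Plunger and contact:** the last picture shows the plunger up, and the force on the tool was about zero.
- **Bystanders:** those visible in the last picture stand where they were, judged by eye. I took a last top-view picture but did not examine it.

**Check that disagreed:** my one-camera estimate of the pin's travel gave 32 mm, while its stop lies at 24–27 mm. I put the difference down to bias: the centre of the bush was partly hidden by the pin. I relied instead on the pin no longer rising.

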